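# Stack the material samples into two sets

### The arm

A 7-joint arm with a two-finger parallel gripper is mounted at the origin on the work surface; the furniture and walls round the work are solid. World frame = base frame: x ahead of the robot, y to its left, z up, the work surface at z = 0. Lengths are in m, angles in rad, forces in N, time in s.
With the tool pointing down it reaches from about 0.425 to 0.925 m from the base axis. Payload 6.8 kg.
Tool frame: the origin (TCP) lies midway between the tips of the shut fingers; the grasp point (between the pads) lies 19 mm behind it; z points along the fingers, y is the line along which they close (so a half turn about z gives the same grasp; the last joint's range is limited). The gripper opens to 88 mm and grips with 3 to 60 N. Pads are 20 mm wide; open, the fingers measure 115 mm over their backs; the gripper's body (75 mm by 178 mm) begins 61 mm behind the grasp point.
Start: joints at [-1.234, 0.477, 0.022, 1.555, -0.011, 1.109, -0.083], TCP at [0.29, 0.609, 0.223] pointing down, gripper open.
Joint ranges: [-2.96, 2.96], [-0.34, 2.1], [-1.41, 1.46], [0.24, 2.44], [-1.37, 4.51], [0.17, 1.92], [-2.96, 2.96]. Speed limits (rad/s): [2.39, 2.39, 3.14, 3.14, 3.14, 3.14, 3.14].

### API

Orientations are given as a rotation vector (axis times angle).
In Python, from cell import bot gives the robot as it stands. Calls block until the motion is done:
- bot.goto(position, orientation): joint-space move of the TCP to a pose.
- bot.movel(position, attitude=None, max_speed=0.15): straight line of the TCP; attitude=None keeps the orientation; max_speed is the mean speed in m/s.
- bot.movej(angles): joint-space move.
- bot.set_gripper(opening, f_grip=None): finger opening in m; f_grip is the grip in N (None keeps the last); returns when the fingers have stopped.
- bot.sleep(seconds).
- bot.inverse_kinematics(position, orientation): joint angles nearest the present ones, or None.
- bot.get_obs(): the state.
- bot.capture(name): name is "side" or "top"; returns the picture (384x512x3 uint8, blue, green, red); there is no depth.
- bot.calibration(name): a dict with "fx", "fy", "cx", "cy" (pixels), "R" (3x3) and "t" (3): a world point X has camera coordinates R X + t. Camera axes: x right, y down, z forward; pixel columns grow to the right and rows downward; lengths in m; the calibration is good to about 2 mm. A picture is of the moment at which its call begins. calibration takes no time and is no camera call.
A pose or a line that the arm cannot do raises bot.MotionError and nothing moves.
- bot.finish_job(): hands the job in; it is judged then, once.
The state is a dict: "time": time; "joint_positions": joint angles; "qd": joint speeds; "tau": joint torques, N m; "eef_pos": TCP position; "ee_rot": TCP orientation; "wrist_force": force on the tool from outside, world axes, zero at the start; "wrist_torque": the same for the moment, N m; "opening": finger opening in m; "grip_force": force on a finger pad.
Only numpy, scipy, OpenCV 4.12 (cv2) and the standard library are available. Lean on these libraries where they do the work, as an engineer would, in place of code of your own. Each camera call takes 0.05 s, during which the arm holds its last target. There are 200 camera calls.

### The job

Put the material samples together for the client as two neat piles. On the middle of the cork coaster stack the stones, largest at the bottom: light marble, then the dark stone, then the small terrazzo tile on top; on the middle of the notebook lay the walnut block lengthwise along the cover and put the oak block on top of it. Centre each sample on the one below with edges lined up, and leave the loupe, pin tin and eraser where they are.

Things in the scene. Friction and masses are not known exactly. Their poses are not given: they have to be found in the camera images.
- stone_a: light grey-white marble tile, the largest tile (in strong light it and the terrazzo both look nearly white: tell them by size), 60 x 60 x 10 mm, loose; origin at the centre of its underside, z up; x and y along its edges
- stone_b: dark charcoal stone tile, 50 x 50 x 10 mm, loose; origin at the centre of its underside, z up; x and y along its edges
- terrazzo: smallest tile, cream terrazzo with coloured specks, 42 x 42 x 12 mm, loose; origin at the centre of its underside, z up; x and y along its edges
- wood_walnut: dark brown walnut block, 92 x 45 x 18 mm (x, y, z), loose; origin at the centre of its underside, z up; x along its length
- wood_oak: lighter, tan-brown oak block, 92 x 45 x 18 mm (x, y, z), loose; origin at the centre of its underside, z up; x along its length
- coaster: round speckled brown cork coaster, 96 mm across, 8 mm thick, stuck to the table; origin at the centre of its underside, z up; its flat top, 8 mm up, carries the stone pile
- notebook: closed black spiral notebook, 210 (x) x 153 (y) mm, its wire binding along the +y edge standing up to 16 mm high, stuck to the table; origin under the middle of its cover (within 3 mm), z up, x along its long side; its flat top, 12 mm up, carries the wood pile
- loupe: black stand loupe, a small cylinder 38 mm across and 34 mm high, loose; origin at the centre of its underside, z up; stands among the samples; leave it alone
- pin_tin: round pin tin with green lid, 64 mm across, 28 mm high, loose; origin at the centre of its underside, z up; nearer the robot than the samples; leave it alone
- eraser: white eraser in a blue sleeve, 44 x 23 x 13 mm (x, y, z), loose; origin at the centre of its underside, z up; nearer the robot than the samples; leave it alone
Mind the look-alikes: they are no part of the job. What is shaped like the stone_a but red is not meant.

How it is judged:
By the outcome, as a careful person would: the job done as asked, in the order asked, and still so for the second after the job is handed in, with the robot touching nothing.
It also fails if it takes over 131 s, if anything falls off the work surface, if the arm or the gripper's body presses on something with over 40 N, if the wrist force passes 120 N, or if a joint passes its speed limit or range.

## Working session

There is one attempt and no reset: what is moved stays moved. The work goes in short steps, each a Python script; the robot and the scene stay as the last script left them, time stands still between calls to the robot, and variables do not carry over. Pictures are saved under pics/ and viewed, at most 14 in all, crops included, and the job is handed in when it is done.

```bash
mkdir -p pics; ls
python3 - <<'E'
from cell import bot
import cv2,numpy as np
for n in("top","side"):
    im=bot.capture(n); cv2.imwrite(f"pics/{n}0.png",im)
    print(n,bot.calibration(n))
o=bot.get_obs();print(o["time"],o["eef_pos"],o["ee_rot"],o["opening"])
E
```

```text
pics
top {'fx': 358.1523197133541, 'fy': 358.1523197133541, 'cx': 257.06091696953763, 'cy': 194.81062706497187, 'R': array([[ 0.00592111, -0.99983083,  0.01741405],
       [-0.9856764 , -0.00877064, -0.16841947],
       [ 0.16854371, -0.01616739, -0.98556158]]), 't': array([-0.00583417,  0.45737998,  1.12487653])}
side {'fx': 346.4309133188012, 'fy': 346.4309133188012, 'cx': 253.53038017855536, 'cy': 194.6585734476215, 'R': array([[ 0.99916302,  0.04060509,  0.00494739],
       [ 0.02049422, -0.39224854, -0.91963094],
       [-0.03540109,  0.91896263, -0.3927524 ]]), 't': array([-0.46030978,  0.01575233,  0.87509756])}
0.1 [0.29023474 0.60883973 0.22182181] [-6.92935836e-01 -3.06398822e+00  2.45684564e-03] 0.08780430500836986
```

View pics/top0.png

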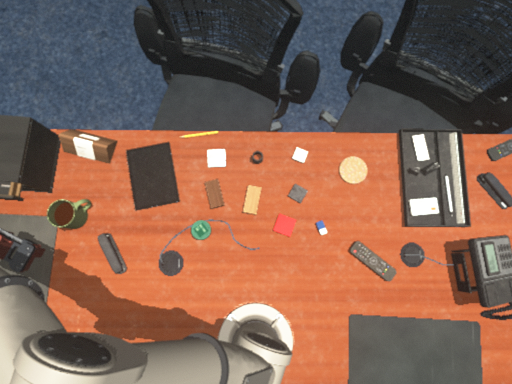

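View pics/side0.png

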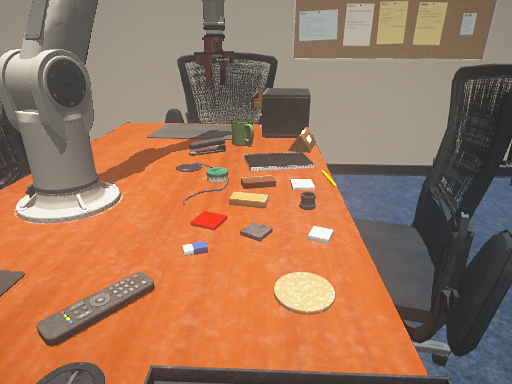

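Top view candidates: notebook (153,176), marble (216,158), loupe (257,157), terrazzo (300,155), coaster (353,170), walnut (214,193), oak (252,199), dark stone (298,193). The look-alikes are the red tile (285,226), eraser (321,228) and tin (201,230), plus the white items in the organiser tray (420,148 and 424,206).

```bash
cat > h.py <<'E'
from cell import bot
import cv2,numpy as np
from scipy.spatial.transform import Rotation as Rt
def ray(n,px,z):
    c=bot.calibration(n);C=-c["R"].T@c["t"]
    d=c["R"].T@np.array([(px[0]-c["cx"])/c["fx"],(px[1]-c["cy"])/c["fy"],1])
    return C+d*(z-C[2])/d[2]
def proj(n,X):
    c=bot.calibration(n);p=c["R"]@np.asarray(X,float)+c["t"]
    return np.array([c["fx"]*p[0]/p[2]+c["cx"],c["fy"]*p[1]/p[2]+c["cy"]])
def table_diff(im,box):
    # soft mask: colour distance (Lab) from the local table colour (border median), upscaled x8
    x0,y0,x1,y1=box
    cr=cv2.resize(im[y0:y1,x0:x1],None,fx=8,fy=8,interpolation=cv2.INTER_CUBIC)
    L=cv2.cvtColor(cr,cv2.COLOR_BGR2LAB).astype(float)
    b=np.concatenate([L[:8].reshape(-1,3),L[-8:].reshape(-1,3),L[:,:8].reshape(-1,3),L[:,-8:].reshape(-1,3)])
    return cr,np.linalg.norm((L-np.median(b,0))*[.5,1,1],axis=2)
def measure(n,im,box,z,frac=.5):
    """outline -> (centre xy, yaw of long side, sides) with the outline cast on plane z"""
    cr,d=table_diff(im,box)
    m=(d>frac*np.percentile(d,97 if frac<.9 else 97)).astype(np.uint8)
    cs,_=cv2.findContours(m,cv2.RETR_EXTERNAL,cv2.CHAIN_APPROX_NONE)
    c=max(cs,key=cv2.contourArea)[:,0]
    P=np.array([ray(n,((u+.5)/8-.5+box[0],(v+.5)/8-.5+box[1]),z)[:2] for u,v in c])
    (cx,cy),(w,h),a=cv2.minAreaRect((P*1000).astype(np.float32))
    yaw=np.radians(a) if w>=h else np.radians(a+90)
    yaw=(yaw+np.pi/2)%np.pi-np.pi/2
    cv2.drawContours(cr,[c[:,None]],-1,(0,255,0),1)
    return np.array([cx,cy])/1000,yaw,(max(w,h),min(w,h)),cr
E
cat > m.py <<'E'
from h import *
B=dict(stone_a=((200,143,233,173),.005),terrazzo=((288,142,313,169),.006),stone_b=((285,180,313,207),.005),
 wood_walnut=((200,176,228,212),.009),wood_oak=((238,180,268,218),.009),coaster=((334,151,374,191),.004),notebook=((120,138,187,213),.006),
 loupe=((246,147,268,169),.017))
im=cv2.imread("pics/top0.png");T=[]
for k,(b,z) in B.items():
    p,y,s,cr=measure("top",im,b,z)
    print(k,np.round(p,4),"yaw",round(np.degrees(y),1),"sides",np.round(s,1),"side px",np.round(proj("side",[*p,z]),1))
    T.append(cv2.resize(cr,(200,200)))
cv2.imwrite("pics/m.png",np.vstack([np.hstack(T[:4]),np.hstack(T[4:])]))
E
python3 m.py
```

```text
stone_a [0.5904 0.137 ] yaw 2.9 sides [65.4 65.2] side px [301.4 183.9]
terrazzo [ 0.6035 -0.1481] yaw -22.1 sides [47.8 46.6] side px [319.8 233.7]
stone_b [ 0.4705 -0.1375] yaw -30.4 sides [53.1 52.4] side px [255.6 230.1]
wood_walnut [0.4655 0.1411] yaw 14.9 sides [97.6 52.6] side px [257.3 181.2]
wood_oak [0.4467 0.0159] yaw -10.0 sides [97.5 49.4] side px [248.2 198.8]Traceback (most recent call last):
  File "m.py", line 7, in <module>
    p,y,s,cr=measure("top",im,b,z)
             ~~~~~~~^^^^^^^^^^^^^^
  File "h.py", line 24, in measure
    P=np.array([ray(n,((u+.5)/8-.5+box[0],(v+.5)/8-.5+box[1]),z)[:2] for u,v in c])
                ~~~^^^^^^^^^^^^^^^^^^^^^^^^^^^^^^^^^^^^^^^^^^^^^
  File "h.py", line 5, in ray
    c=bot.calibration(n);C=-c["R"].T@c["t"]
ValueError: time passes only in moves, steps and waits
```

```bash
sed -i 's/^def ray/CAL={n:bot.calibration(n) for n in ("top","side")}\ndef ray/; s/c=bot.calibration(n);/c=CAL[n];/' h.py; python3 m.py
```

```text
stone_a [0.5904 0.137 ] yaw 2.9 sides [65.4 65.2] side px [301.4 183.9]
terrazzo [ 0.6035 -0.1481] yaw -22.1 sides [47.8 46.6] side px [319.8 233.7]
stone_b [ 0.4705 -0.1375] yaw -30.4 sides [53.1 52.4] side px [255.6 230.1]
wood_walnut [0.4655 0.1411] yaw 14.9 sides [97.6 52.6] side px [257.3 181.2]
wood_oak [0.4467 0.0159] yaw -10.0 sides [97.5 49.4] side px [248.2 198.8]
coaster [ 0.5537 -0.3294] yaw -25.3 sides [95.8 94.5] side px [303.6 290.6]
notebook [0.5261 0.3502] yaw 12.1 sides [212.8 150.5] side px [277.  160.4]
loupe [ 0.5887 -0.0013] yaw -32.9 sides [46.4 40.2] side px [305.9 199.9]
```

View pics/m.png

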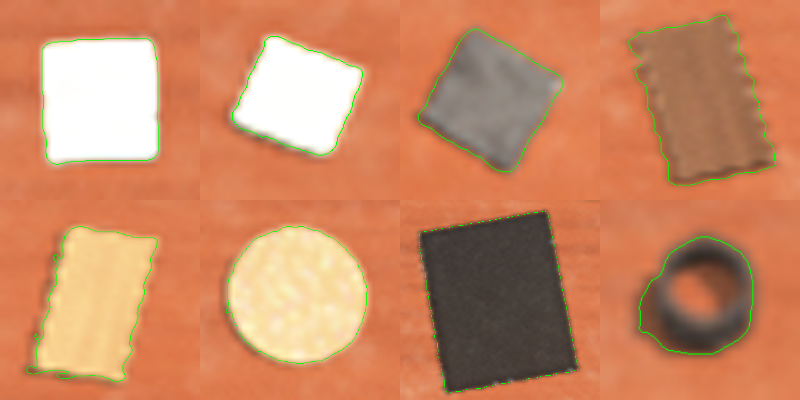

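Each crop shows the described item, and all eight have the right size: marble is the larger white tile (216,158) and terrazzo the smaller (300,155). The side-view pixels agree. I'll start with the marble, gripping it in both directions so it's centred.

```bash
cat > act.py <<'E'
from h import *
def rv(psi): return (Rt.from_euler("z",psi)*Rt.from_euler("x",np.pi)).as_rotvec()
def rv_near(p,psi):
    q0=bot.get_obs()["joint_positions"]; best=None
    for s in (psi,psi+np.pi):
        q=bot.inverse_kinematics(p,rv(s))
        if q is not None:
            c=abs(np.asarray(q)-q0).max()
            if best is None or c<best[0]: best=(c,s)
    return best[1]
def rep(t):
    o=bot.get_obs();print(t,"t=%.1f"%o["time"],np.round(o["eef_pos"],4),"open %.4f grip %.1f"%(o["opening"],o["grip_force"]),"F",np.round(o["wrist_force"],1))
def grasp(xy,psi,z,f,hover=.18,cross=False):
    x,y=xy
    if cross:
        s=rv_near([x,y,.05],psi+np.pi/2)
        bot.goto([x,y,hover],rv(s)); bot.movel([x,y,z],max_speed=.2)
        bot.set_gripper(.0,f_grip=8); rep("cross"); bot.set_gripper(.088)
        bot.movel([x,y,.035]); hover=.035
    s=rv_near([x,y,hover],psi)
    bot.goto([x,y,hover],rv(s)); bot.movel([x,y,z],max_speed=.2)
    bot.set_gripper(.0,f_grip=f); rep("grasp")
    bot.movel([x,y,.15],max_speed=.25); rep("lift")
def place(xy,psi,z,w,hover=.15):
    x,y=xy
    s=rv_near([x,y,hover],psi)
    bot.goto([x,y,hover],rv(s)); bot.movel([x,y,z+.02],max_speed=.2); bot.movel([x,y,z],max_speed=.04); rep("down")
    bot.set_gripper(min(w+.016,.088)); bot.movel([x,y,z+.03],max_speed=.1); bot.movel([x,y,.18],max_speed=.3); bot.set_gripper(.088); rep("done")
E
python3 - <<'E'
from act import *
grasp((.5904,.137),np.radians(2.9),.003,20,cross=True)
q=bot.get_obs()["joint_positions"]
for d in (0,90,180,270):
    k=bot.inverse_kinematics([.5537,-.3294,.03],rv(np.radians(d)));print(d,None if k is None else np.round(k,2))
E
```

```text
cross t=3.7 [0.5907 0.1371 0.0033] open 0.0598 grip 8.0 F [-0.4 -0.1  2.7]
grasp t=6.7 [0.5904 0.1369 0.0032] open 0.0596 grip 20.0 F [-2.4 -1.   2.5]
lift t=7.4 [0.5893 0.1374 0.1487] open 0.0593 grip 20.0 F [-0.7 -0.5 -1.5]
0 [-0.06  0.79  0.74  1.8  -0.71  0.83 -0.54]
90 [ 0.15  0.69  0.41  1.79 -0.38  0.74  0.76]
180 [ 0.39  0.65  0.07  1.77 -0.07  0.72  2.07]
270 [-0.2   0.92  0.99  1.81 -0.95  0.97 -1.93]
```

Run:
```python
from act import *
C=(.5537,-.3294);P=np.radians(90)
place(C,P,.0117,.06)
grasp((.4705,-.1375),np.radians(-30.4),.003,20,cross=True)
im=bot.capture("top");cv2.imwrite("pics/top1.png",im)
im2=bot.capture("side");cv2.imwrite("pics/side1.png",im2)
a=cv2.resize(im[146:196,330:380],(400,400),interpolation=cv2.INTER_CUBIC)
b=cv2.resize(im2[262:322,260:350],(400,267),interpolation=cv2.INTER_CUBIC)
cv2.imwrite("pics/c1.png",np.hstack([a,cv2.copyMakeBorder(b,0,133,0,0,0)]))
```

```text
down t=10.5 [ 0.5535 -0.3294  0.0114] open 0.0596 grip 20.0 F [-0.4  0.2 -1.4]
done t=12.5 [ 0.5534 -0.3293  0.1794] open 0.0875 grip 0.0 F [ 0.8  0.1 -0.1]
cross t=15.1 [ 0.4707 -0.1375  0.0031] open 0.0501 grip 8.0 F [0.5 0.2 2.2]
grasp t=18.3 [ 0.4706 -0.1375  0.0031] open 0.0496 grip 20.0 F [-1.1  0.5  1.9]
lift t=19.0 [ 0.4699 -0.1368  0.149 ] open 0.0497 grip 20.0 F [-0.1  0.  -0.7]
```

View pics/c1.png

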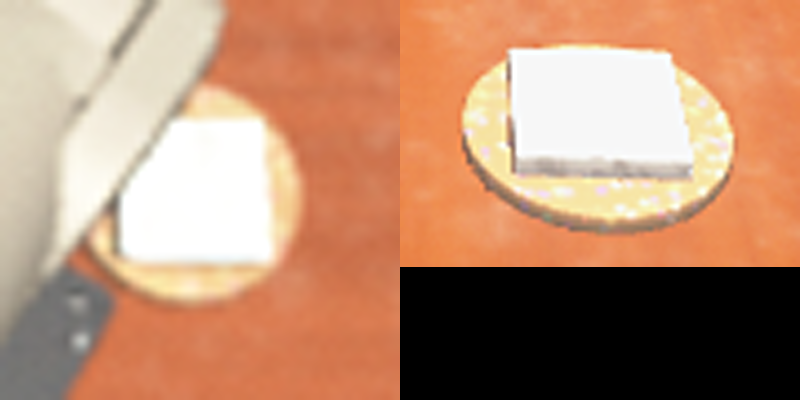

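The side crop shows the marble on the coaster. Its bottom edges centre on column 600, against 598 for the coaster; from the top it is (195,191) against (196,194), so it's centred within about 1 mm. The dark stone is in the grip. Next I place it, then the terrazzo.

Run:
```python
from act import *
for v in (271.7,311.05,301.6): print(ray("side",(305,v),.008)[:2])
C=(.5537,-.3294);P=np.radians(90)
place(C,P,.0218,.05)
grasp((.6035,-.1481),np.radians(-22.1),.003,20,cross=True)
place(C,P,.0318,.042)
grasp((.4655,.1411),np.radians(14.9),.004,25)
im=bot.capture("top");cv2.imwrite("pics/top2.png",im)
im2=bot.capture("side");cv2.imwrite("pics/side2.png",im2)
a=cv2.resize(im[146:196,330:380],(400,400),interpolation=cv2.INTER_CUBIC)
b=cv2.resize(im2[252:322,260:350],(400,311),interpolation=cv2.INTER_CUBIC)
cv2.imwrite("pics/c2.png",np.hstack([a,cv2.copyMakeBorder(b,0,89,0,0,0)]))
```

```text
[ 0.56006704 -0.28431852]
[ 0.55088304 -0.38048224]
[ 0.5528296  -0.36010024]
down t=21.3 [ 0.5536 -0.3295  0.0216] open 0.0497 grip 20.0 F [ 0.  -0.6 -0.9]
done t=23.4 [ 0.5536 -0.3294  0.1798] open 0.0880 grip 0.0 F [-0.6  0.7 -0.2]
cross t=26.0 [ 0.6035 -0.1481  0.003 ] open 0.0421 grip 8.0 F [-0.2  0.8 -0.4]
grasp t=29.5 [ 0.6035 -0.1481  0.0031] open 0.0419 grip 20.0 F [-0.3  0.3  1.2]
lift t=30.2 [ 0.6028 -0.1474  0.1488] open 0.0415 grip 20.0 F [-0.1  0.3 -0.6]
down t=32.3 [ 0.5536 -0.3295  0.0317] open 0.0417 grip 20.0 F [ 0.8  0.1 -0.1]
done t=34.4 [ 0.5537 -0.3294  0.1799] open 0.0878 grip 0.0 F [-0.9 -0.6 -0.2]
grasp t=37.9 [0.4655 0.1411 0.0041] open 0.0450 grip 25.0 F [-1.6 -1.   2.7]
lift t=38.7 [0.4646 0.1414 0.1491] open 0.0446 grip 25.0 F [-0.6  0.6 -0.7]
```

View pics/c2.png

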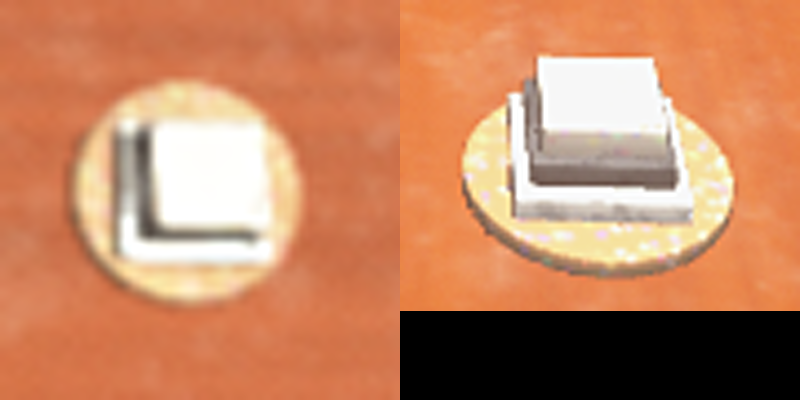

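View pics/side2.png

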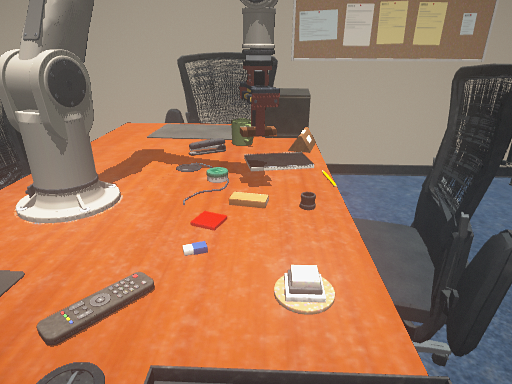

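The stone pile is neat: terrazzo on dark stone on marble, all centred, and the walnut is in the grip. Next I lay the walnut on the notebook.

Run:
```python
from act import *
N=(.5261,.3502);P=np.radians(12.1)
place(N,P,.0167,.045)
bot.goto([.4467,.0159,.2],rv(rv_near([.4467,.0159,.2],np.radians(-10))))
im=bot.capture("top");cv2.imwrite("pics/top3.png",im)
im2=bot.capture("side");cv2.imwrite("pics/side3.png",im2)
a=cv2.resize(im[136:216,115:195],(400,400),interpolation=cv2.INTER_CUBIC)
b=cv2.resize(im2[140:190,235:325],(400,222),interpolation=cv2.INTER_CUBIC)
cv2.imwrite("pics/c3.png",np.hstack([a,cv2.copyMakeBorder(b,0,178,0,0,0)]))
```

```text
down t=41.0 [0.5261 0.3501 0.0165] open 0.0449 grip 25.0 F [-0.   0.4 -0.5]
done t=43.1 [0.5261 0.3502 0.1799] open 0.0877 grip 0.0 F [0.3 0.3 0.3]
```

View pics/c3.png

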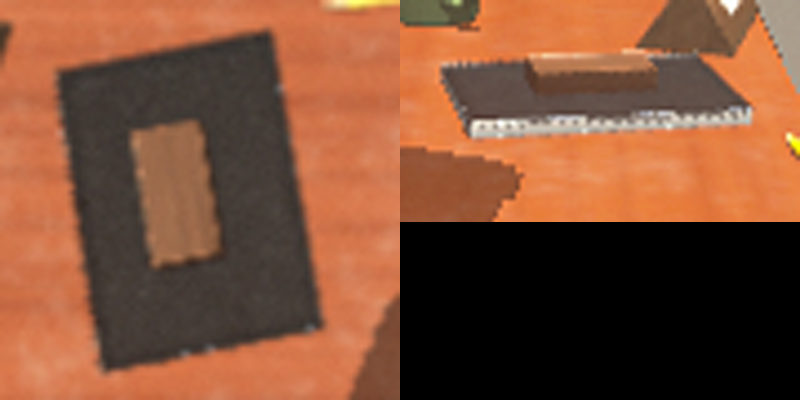

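The walnut lies lengthwise along the cover. Its centre shows at about (175,193) against (189,199) for the notebook, and parallax from the height difference explains nearly all of that. I'll measure its placed centre, then set the oak on it.

Run:
```python
from act import *
im=cv2.imread("pics/top3.png")
p,y,s,cr=measure("top",im,(138,156,162,193),.021)
print(p,np.degrees(y),s)
u=np.array([np.cos(np.radians(12.1)),np.sin(np.radians(12.1))]);v=np.array([-u[1],u[0]])
d=p-np.array([.5261,.3502]);print("along %.4f across %.4f"%(d@u,d@v))
grasp((.4467,.0159),np.radians(-10),.004,25)
cv2.imwrite("pics/w.png",cr)
```

```text
[0.52745593 0.35369839] 12.200527191162115 (95.00861358642578, 48.60373306274414)
along 0.0021 across 0.0031
grasp t=46.6 [0.4467 0.0159 0.004 ] open 0.0444 grip 25.0 F [-0.1  0.1  1.7]
lift t=47.3 [0.446  0.0164 0.1492] open 0.0448 grip 25.0 F [-0.3  0.6 -0.9]
```

View pics/w.png

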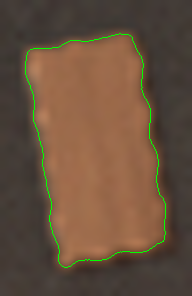

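The grasp fixes the across position, so the 3 mm there is camera and outline bias. Along the length the walnut is within about 1 mm. Next I place the oak and compare edges.

Run:
```python
from act import *
N=(.5261,.3502);P=np.radians(12.1)
place(N,P,.0347,.045)
bot.goto([.45,.0,.25],rv(rv_near([.45,0,.25],0)))
im=bot.capture("top");cv2.imwrite("pics/top4.png",im)
im2=bot.capture("side");cv2.imwrite("pics/side4.png",im2)
a=cv2.resize(im[151:201,125:175],(400,400),interpolation=cv2.INTER_CUBIC)
b=cv2.resize(im2[143:173,255:305],(400,240),interpolation=cv2.INTER_CUBIC)
cv2.imwrite("pics/c4.png",np.hstack([a,cv2.copyMakeBorder(b,0,160,0,0,0)]))
p,y,s,cr=measure("top",im,(138,153,162,193),.026+.018,.6)
print(p,np.degrees(y),s)
p,y,s,cr=measure("top",cv2.imread("pics/top3.png"),(138,156,162,193),.026,.6)
print(p,np.degrees(y),s)
```

```text
down t=49.9 [0.5261 0.3502 0.0345] open 0.0453 grip 25.0 F [-0.1  1.  -1.5]
done t=52.0 [0.5261 0.3501 0.1799] open 0.0879 grip 0.0 F [-0.3  1.3 -0.4]
[0.52577319 0.35224918] 11.985818862915039 (94.06905364990234, 47.52193832397461)
[0.52629352 0.35231519] 12.201825141906738 (93.59927368164062, 47.32147216796875)
```

View pics/c4.png

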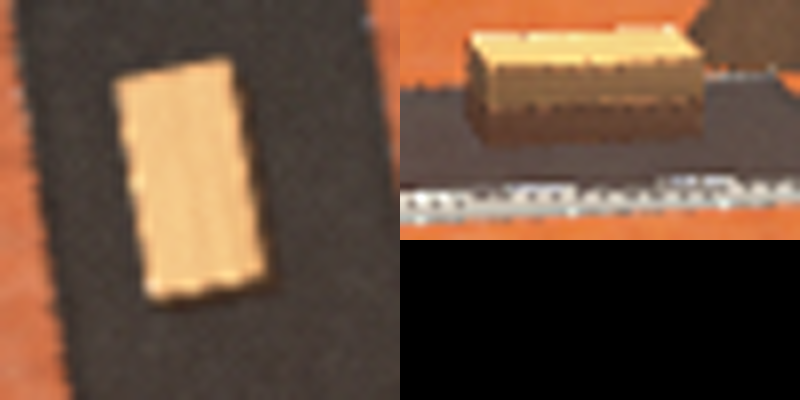

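The crop shows the oak directly over the walnut with edges flush (side rows about 30–145). The two centres agree within 0.6 mm, and the angles within 0.3°. Handing in.

Run:
```python
from cell import bot
print(bot.finish_job())
```

```text
the job is handed in; nothing more can be done
None
```

Both piles are built and the job is handed in, after about 52 s on the robot's clock: marble, dark stone and terrazzo on the coaster, and walnut with oak on top on the notebook. By the cameras each pile sits within about 3 mm of the middle of its base; the loupe, tin and eraser were not touched.

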